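# Put the paint pots back on their own dishes

## Robot

A 6-joint arm with a two-finger parallel gripper is mounted at the origin on the work surface. World frame = base frame: x ahead of the robot, y to its left, z up, the work surface at z = 0. Lengths are in m, angles in rad, forces in N, time in s.
With the tool pointing down it reaches from about 0.375 to 0.975 m from the base axis. Payload 3.8 kg.
Tool frame: the origin (TCP) lies midway between the tips of the shut fingers; the grasp point (between the pads) lies 19 mm behind it; x points along the fingers, z is the direction in which the jaws open and shut, and the axes are right-handed (so a half turn about x gives the same grasp; the last joint's range is limited). The gripper opens to 85 mm and grips with 20 to 120 N. Pads are 22 mm wide; open, the fingers measure 114 mm over their backs; the gripper's body (76 mm by 85 mm) begins 54 mm behind the grasp point. The pads swing forward as they close: fully open they stand 13 mm farther back than shut.
Start: joints at [-1.381, 0.264, 1.604, -0, 1.274, -0.037], TCP at [0.152, -0.658, 0.231] pointing down, gripper open.
Joint ranges: [-2.63, 2.63], [-0.94, 2.18], [0.31, 2.57], [-1.31, 4.45], [0, 2.66], [-2.55, 2.55]. Speed limits (rad/s): [2.57, 2.57, 3.14, 3.14, 3.14, 3.14].

## Interface

Orientations are given as a unit quaternion [x, y, z, w].
In Python, from bench import get_obs, get_image, camera_model, hand_in, spot_in, landmark_of gives the robot as it stands.
- The arm moves only by the tool move_arm, never from a script. Its argument "rows" is text: rows parted by semicolons, each of 7 numbers parted by spaces: the turn, a rotation vector about the tool's x, y, z in rad, then the shift along the tool's x, y, z in mm, then the opening, from 0 (shut) to 1 (fully open). In form: wx wy wz x y z gripper; .... A call has 1 to 20 rows; each row is the pose to reach, as a shift and turn from the pose commanded when the call began, along the tool's axes at that moment; what a row does not reach only later rows make up. A row lasts 1/8 s, in which the tool goes at most 62.5 mm and 10.7 degrees, less where a joint would pass 70% of its speed; a pose out of reach is approached as far as the arm can. A call with a gripper value outside its range is refused whole. The fingers move at their own pace and stop on an object; the grip force is fixed at half the most. Time passes only in rows, so rows that repeat a pose let the fingers close. It gives the time, the measured TCP pose, the force and the opening at its end, in the units of the state.
- get_obs(): the state, without advancing time (a new reading comes with each control period).
- get_image(name): name is "scene" or "top" or "wrist"; returns the picture (400x640x3 uint8, red, green, blue); there is no depth.
- camera_model(name): a dict with "K" (3x3 intrinsics, pixels), "rvec" (rotation vector, rad) and "tvec" (3), from world to camera coordinates, as OpenCV has them; the wrist camera has in their place "hand_eye" (4x4, takes a point from camera to tool coordinates, whose origin is the TCP and whose axes are the tool frame's). Camera axes: x right, y down, z forward; pixel columns grow to the right and rows downward; lengths in m; the calibration is good to about 2 mm. The wrist camera is an equidistant fisheye: a pixel r from the principal point sees the ray r / f radians off the axis. A picture is of the moment at which its call begins: read the wrist's pose just before it. camera_model takes no time and is no camera call.
- hand_in(): hands the job in, once; it reports no verdict.
Trained networks look in the newest picture that a camera, given by its name, has taken for a name from the list of things; names that differ only in an ending like _2 or _b are one class to them, and where a whole thing is asked for, a point or a joint stands for the part that bears it (a point fixed in the world has none). Each returns a list of dicts, best first, with "score" (0 to 1); they miss things now and then, are a little off and sometimes report something else, mostly with a low value. They report only what shows in the picture. A call takes as long as a camera call. They do not tell look-alikes from the thing itself.
- spot_in(label, camera): "at" ([column, row] in pixels, amid what is visible of it).
- landmark_of(label, camera): "at" ([column, row] in pixels: a listed point, or the origin of a listed thing).
The state is a dict: "t": time; "joint_pos": joint angles; "qvel": joint speeds; "joint_efforts": joint torques, N m; "tcp_pos": TCP position; "eef_rot": TCP orientation; "force": force on the tool from outside, world axes, zero at the start; "wrist_torque": the same for the moment, N m; "width": finger opening in m.
Only numpy, scipy, OpenCV 4.12 (cv2) and the standard library are available. Lean on these libraries where they do the work, as an engineer would, in place of code of your own. Each camera call takes 0.05 s, during which the arm holds its last target.

## Task

The red, blue and yellow paint pots each stand on a dish of the wrong colour: move every pot to the dish of its own colour, parking one on the empty white dish to make room. When all three pots are home, stand the white rinse cup on the white dish. Set everything down gently and upright inside the dish's rim without dropping it, and leave the jar of brushes standing where it is.

Things in the scene. Friction and masses are not known exactly. Their poses are not given: they have to be found in the camera images.
- pot_red_mid (a point): The red paint pot: an upright white plastic jar with a red screw lid and a red band, a plain straight cylinder 50 mm across and 66 mm high, about 0.16 kg, loose. At the start it stands on a dish of another colour. This point is its centre, 33 mm above its underside; z is its upward axis.
- pot_blue_mid (a point): The blue paint pot: an upright white plastic jar with a blue screw lid and a blue band, a plain straight cylinder 50 mm across and 66 mm high, about 0.16 kg, loose. At the start it stands on a dish of another colour. This point is its centre, 33 mm above its underside; z is its upward axis.
- pot_yellow_mid (a point): The yellow paint pot: an upright white plastic jar with a yellow screw lid and a yellow band, a plain straight cylinder 50 mm across and 66 mm high, about 0.16 kg, loose. At the start it stands on a dish of another colour. This point is its centre, 33 mm above its underside; z is its upward axis.
- dish_red: The red drip dish: a round flat red dish, 88 mm across outside, fixed to the table, with a flat floor 80 mm across lying 4 mm above the table and an upright rim 4 mm thick whose top is 10 mm above the table; the home of the red pot; at the start a pot of another colour stands on it. Origin: centre of its underside, on the table top; z up.
- dish_blue: The blue drip dish: a round flat blue dish, 88 mm across outside, fixed to the table, with a flat floor 80 mm across lying 4 mm above the table and an upright rim 4 mm thick whose top is 10 mm above the table; the home of the blue pot; at the start a pot of another colour stands on it. Origin: centre of its underside, on the table top; z up.
- dish_yellow: The yellow drip dish: a round flat yellow dish, 88 mm across outside, fixed to the table, with a flat floor 80 mm across lying 4 mm above the table and an upright rim 4 mm thick whose top is 10 mm above the table; the home of the yellow pot; at the start a pot of another colour stands on it. Origin: centre of its underside, on the table top; z up.
- dish_white: The white drip dish: a round flat white dish, 88 mm across outside, fixed to the table, with a flat floor 80 mm across lying 4 mm above the table and an upright rim 4 mm thick whose top is 10 mm above the table; empty at the start: the parking place, and at the end the rinse cup's place. Origin: centre of its underside, on the table top; z up.
- cup_mid (a point): The rinse cup: an empty white enamel cup without handle, nearly straight-sided, 54 mm across at its mouth (52 mm at the foot), 70 mm high, walls 3 mm, about 0.13 kg, loose, standing upright on the bare table at the start. This point is its centre, 35 mm above its underside; z is its upward axis.
- brush_jar: A bystander: a glass jar 72 mm across and 95 mm high with brushes standing in it, tips about 165 mm above the table; loose, stands towards the far edge of the table. Origin: centre of its underside; z up.
Not all that is in view belongs to the job. What is shaped like the part that bears pot_blue_mid but turquoise is not meant. What is shaped like the part that bears pot_yellow_mid but black is not meant.

How it is judged:
By the outcome, as a careful person would: the job done as asked, in the order asked, and still so for the second after the job is handed in, with the robot touching nothing.
It also fails if it takes over 120 s, if anything falls off the work surface, if the arm or the gripper's body presses on something with over 40 N, if the wrist force passes 120 N, or if a joint passes its speed limit or range.

## Working session

There is one attempt and no reset: what is moved stays moved. The work goes in short steps, Python scripts to look and compute and a tool call to move; the robot and the scene stay as the last step left them, time stands still between calls to the robot, and variables do not carry over. Pictures are saved under pics/ and viewed, and the job is handed in when it is done.

Besides the shell and the picture viewer there is one more tool, called after "Emit:" by a JSON object that holds its "method" and its "body", one argument or row to a line. move_arm: Moves the arm, as the interface text tells. Its arguments: {"type":"object","properties":{"rows":{"type":"string"}},"required":["rows"]}

```bash
mkdir -p pics; ls; cat > h.py <<'E'
import numpy as np, cv2
from bench import get_obs, get_image, camera_model, hand_in, spot_in, landmark_of
from scipy.spatial.transform import Rotation as R
def save(name,fn):
    im=get_image(name); cv2.imwrite('pics/'+fn,im[:,:,::-1]); return im
def ray(cam,px):
    m=camera_model(cam); K=np.array(m['K'],float)
    Rm=cv2.Rodrigues(np.array(m['rvec'],float))[0]; t=np.array(m['tvec'],float).ravel()
    d=m.get('dist',None)
    v=np.linalg.inv(K)@[px[0],px[1],1]
    return -Rm.T@t, Rm.T@v
def onz(cam,px,z):
    o,d=ray(cam,px); return o+d*(z-o[2])/d[2]
def proj(cam,P):
    m=camera_model(cam); 
    return cv2.projectPoints(np.array(P,float).reshape(-1,3),np.array(m['rvec'],float),np.array(m['tvec'],float),np.array(m['K'],float),None)[0].reshape(-1,2)
E
python3 - <<'E'
from h import *
o=get_obs(); print({k:np.round(v,3) for k,v in o.items()})
save('scene','s0.png');save('top','t0.png')
for c in('scene','top'):print(camera_model(c))
for l in ['pot_red_mid','pot_blue_mid','pot_yellow_mid','dish_red','dish_blue','dish_yellow','dish_white','cup_mid','brush_jar']:
    r=landmark_of(l,'top')
    z=0.037 if 'pot' in l else 0.035 if 'cup' in l else 0
    for q in r[:4]: print(l,np.round(q['score'],2),np.round(q['at'],1),np.round(onz('top',q['at'],z),3))
E
```

```text
pics
{'t': np.float64(0.0), 'joint_pos': array([-1.381,  0.265,  1.605, -0.   ,  1.274, -0.037]), 'qvel': array([ 0.001,  0.001,  0.001, -0.   ,  0.   ,  0.001]), 'joint_efforts': array([ 1.0000e-03, -5.1510e+01, -3.6731e+01,  0.0000e+00,  1.3000e-02,
        0.0000e+00]), 'tcp_pos': array([ 0.152, -0.657,  0.23 ]), 'eef_rot': array([ 0.441,  0.554, -0.44 ,  0.553]), 'force': array([ 0.114, -0.318,  0.424]), 'wrist_torque': array([ 0.02 , -0.062, -0.002]), 'width': np.float64(0.086)}
{'K': array([[378.43886182,   0.        , 311.74841757],
       [  0.        , 378.43886182, 205.84852531],
       [  0.        ,   0.        ,   1.        ]]), 'rvec': array([ 1.02518804,  2.23876231, -1.23573783]), 'tvec': array([ 0.37419842, -0.19829001,  1.26617503])}
{'K': array([[387.4710906 ,   0.        , 319.53380035],
       [  0.        , 387.4710906 , 192.20800368],
       [  0.        ,   0.        ,   1.        ]]), 'rvec': array([ 2.1452293 , -2.20481311,  0.08972657]), 'tvec': array([0.01951933, 0.55611116, 0.78829032])}
pot_red_mid 0.77 [191.7 237.7] [0.469 0.268 0.037]
pot_blue_mid 0.65 [280.4 298.3] [0.343 0.089 0.037]
pot_blue_mid 0.62 [333.6 243.4] [ 0.45  -0.022  0.037]
pot_yellow_mid 0.9 [441.5 167.5] [ 0.6   -0.25   0.037]
pot_yellow_mid 0.63 [382.9 170.6] [ 0.597 -0.128  0.037]
dish_red 0.87 [377.1 170.6] [ 0.602 -0.122  0.   ]
dish_blue 0.58 [198.1 236.2] [0.471 0.267 0.   ]
dish_yellow 0.6 [335.9 240.1] [ 0.455 -0.028  0.   ]
dish_white 0.88 [458.7 232.1] [ 0.465 -0.29   0.   ]
cup_mid 0.63 [252.  165.7] [0.615 0.143 0.035]
brush_jar 0.69 [375.3 170.8] [ 0.602 -0.118  0.   ]
brush_jar 0.56 [316.8  91.5] [0.782 0.004 0.   ]
```

View pics/s0.png

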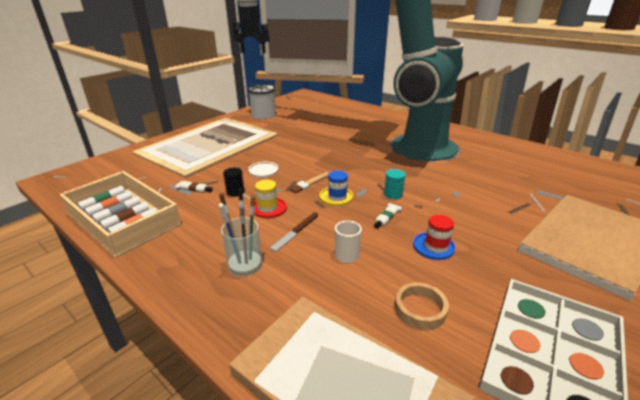

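View pics/t0.png

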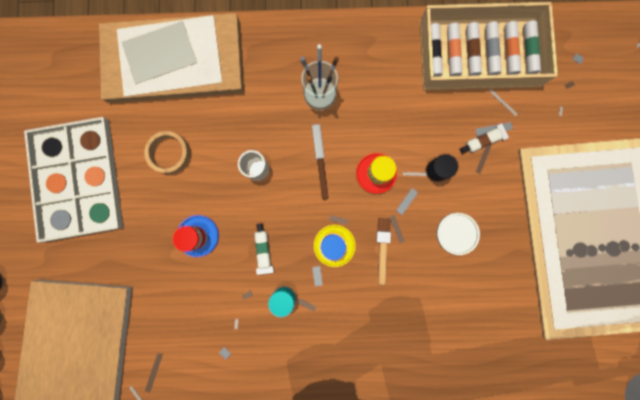

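Scene picture and top picture: the red pot stands on the blue dish (top 190,238), the blue pot on the yellow dish (334,245), and the yellow pot on the red dish (380,172). The white dish is empty (459,233), the cup is at (252,166) and the brush jar at (320,90). Look-alikes to reject are the turquoise pot (281,302) for blue, and the black pot (442,168), which the network took for yellow. I'll fit the colours next.

```bash
cat > fit.py <<'E'
from h import *
from scipy.optimize import least_squares
def mask(im,col):
    hsv=cv2.cvtColor(im,cv2.COLOR_RGB2HSV); H,S,V=[hsv[...,i].astype(int) for i in range(3)]
    m={'red':((H<5)|(H>174))&(S>200)&(V>120),'blue':(H>104)&(H<125)&(S>140)&(V>80),'yellow':(H>24)&(H<34)&(S>170)&(V>140),'white':(S<40)&(V>190)}[col]
    return m.astype(np.uint8)
def blobs(m,minA=60):
    n,l,s,c=cv2.connectedComponentsWithStats(m)
    return [(int(s[i,4]),c[i].round(1),s[i,:4]) for i in range(1,n) if s[i,4]>minA]
def circ(cam,c,z,r,n=48):
    a=np.linspace(0,2*np.pi,n,endpoint=False)
    return proj(cam,np.c_[c[0]+r*np.cos(a),c[1]+r*np.sin(a),np.full(n,z)])
E
python3 - <<'E'
from fit import *
o=get_obs(); print(R.from_quat(o['eef_rot']).as_matrix().round(3))
for cam,f in(('top','t0'),('scene','s0')):
    im=cv2.imread(f'pics/{f}.png')[:,:,::-1].copy()
    for c in('red','blue','yellow','white'):
        for b in blobs(mask(im,c)): 
            if b[0]<2500: print(cam,c,b)
im=cv2.imread('pics/t0.png')
# overlay predicted circles
D={'red':(.602,-.122),'blue':(.471,.267),'yellow':(.455,-.028),'white':(.465,-.29)}
P={'red':(.469,.268),'blue':(.45,-.022),'yellow':(.597,-.128)}
S=2
big=cv2.resize(im,None,fx=S,fy=S,interpolation=cv2.INTER_CUBIC)
for c in D.values(): cv2.polylines(big,[(circ('top',c,.010,.044)*S+S/2-.5).astype(int)],True,(255,0,255),1)
for c in P.values(): cv2.polylines(big,[(circ('top',c,.070,.025)*S+S/2-.5).astype(int)],True,(0,255,0),1)
cv2.polylines(big,[(circ('top',(.615,.143),.070,.027)*S+S/2-.5).astype(int)],True,(0,255,0),1)
cv2.imwrite('pics/o1.png',big[250:650,300:1020])
E
```

```text
[[-0.     0.974  0.225]
 [ 0.     0.225 -0.974]
 [-1.     0.    -0.   ]]
top red (558, array([370.3, 176.8]), array([357, 154,  39,  39], dtype=int32))
top red (451, array([185.1, 238.5]), array([173, 228,  25,  22], dtype=int32))
top blue (583, array([203.9, 233.4]), array([182, 216,  36,  40], dtype=int32))
top blue (431, array([332.9, 246.8]), array([322, 235,  23,  24], dtype=int32))
top yellow (460, array([382.8, 168.4]), array([371, 157,  25,  24], dtype=int32))
top yellow (683, array([335.3, 244.1]), array([314, 225,  41,  41], dtype=int32))
top white (119, array([512.6,  28.7]), array([509,  21,   9,  16], dtype=int32))
top white (120, array([532. ,  28.1]), array([528,  21,   9,  15], dtype=int32))
top white (126, array([454.2,  30. ]), array([450,  23,   9,  15], dtype=int32))
top white (126, array([473.7,  30. ]), array([469,  22,  10,  16], dtype=int32))
top white (129, array([493.2,  29.2]), array([489,  22,   9,  16], dtype=int32))
top white (117, array([435.2,  30.8]), array([431,  24,   9,  15], dtype=int32))
top white (126, array([534.6,  62.2]), array([530,  55,  10
[... 2260 characters left out ...]
array([ 79, 197,  16,  10], dtype=int32))
scene white (79, array([131.3, 201. ]), array([124, 197,  15,   9], dtype=int32))
scene white (89, array([ 93.1, 207.6]), array([ 86, 203,  16,  10], dtype=int32))
scene white (80, array([139.7, 206.7]), array([133, 203,  14,   9], dtype=int32))
scene white (97, array([101.2, 213.5]), array([ 93, 209,  17,  10], dtype=int32))
scene white (100, array([108.9, 220. ]), array([101, 215,  17,  11], dtype=int32))
scene white (71, array([116.4, 226.1]), array([109, 222,  16,   9], dtype=int32))
scene white (80, array([283. , 240.1]), array([273, 232,  21,  16], dtype=int32))
scene white (2132, array([580.1, 356.2]), array([551, 301,  64,  99], dtype=int32))
```

View pics/o1.png

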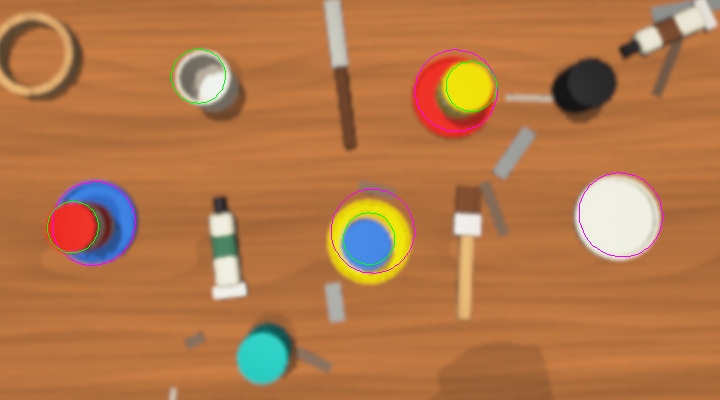

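```bash
cat >> fit.py <<'E'
def fitc(im,cam,col,c0,z,r,pad=0.012,free=False):
    m=mask(im,col); roi=np.zeros_like(m)
    cv2.fillPoly(roi,[circ(cam,c0,z,r+pad).astype(np.int32)],1); m&=roi
    m=cv2.morphologyEx(m,cv2.MORPH_CLOSE,np.ones((3,3),np.uint8))
    cs=cv2.findContours(m,cv2.RETR_EXTERNAL,cv2.CHAIN_APPROX_NONE)[0]
    pts=np.vstack([c.reshape(-1,2) for c in cs])
    hull=cv2.convexHull(pts).reshape(-1,2).astype(float)
    W=np.array([onz(cam,p,z)[:2] for p in hull])
    f=lambda q:np.hypot(*(W-q[:2]).T)-(r-0.001)
    s=least_squares(f,c0,loss='soft_l1',f_scale=0.0015)
    return s.x, np.median(np.abs(s.fun)), len(hull)
E
python3 - <<'E'
from fit import *
im=cv2.imread('pics/t0.png')[:,:,::-1].copy()
big=cv2.resize(im,None,fx=2,fy=2,interpolation=cv2.INTER_CUBIC)
D={'red':(.602,-.122),'blue':(.471,.267),'yellow':(.455,-.028),'white':(.465,-.29)}
P={'red':(.469,.268),'blue':(.45,-.022),'yellow':(.597,-.128)}
def draw(c,z,r,k):cv2.polylines(big,[(circ('top',c,z,r)*2+.5).astype(int)],True,k,1)
for k,c in D.items():
    x,e,n=fitc(im,'top',k,c,.010,.044); print('dish',k,x.round(4),round(e,4),n); draw(x,.01,.044,(255,0,255))
for k,c in P.items():
    x,e,n=fitc(im,'top',k,c,.070,.025,.006); print('pot',k,x.round(4),round(e,4),n); draw(x,.07,.025,(0,255,0))
c=(.610,.146);draw(c,.07,.027,(0,255,0))
cv2.imwrite('pics/o2.png',big[250:650,300:1020,::-1])
E
```

```text
dish red [ 0.5953 -0.118 ] 0.0006 18
dish blue [0.4725 0.2659] 0.0012 21
dish yellow [ 0.4444 -0.0233] 0.0002 26
dish white [ 0.4623 -0.285 ] 0.0003 25
pot red [0.4689 0.2703] 0.0003 18
pot blue [ 0.4446 -0.0192] 0.0015 19
pot yellow [ 0.5966 -0.123 ] 0.0004 18
```

View pics/o2.png

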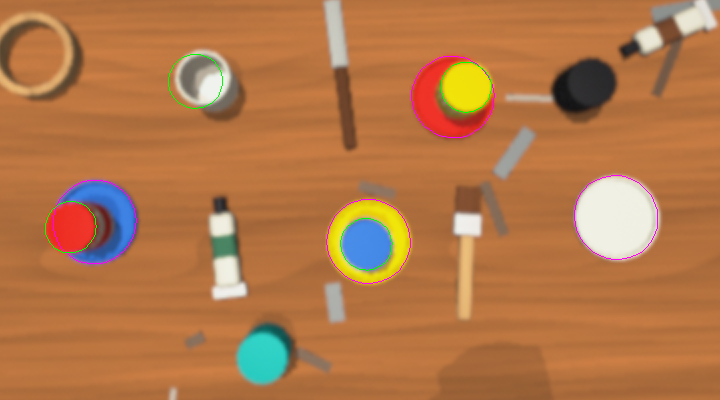

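Close crop check: the yellow lid at top (383,169) on the red dish is the pot to take first. The black one at (442,168) and the turquoise one at (281,302) are rejected. Plan: yellow→white, red→red, blue→blue, yellow→yellow, cup→white.

```bash
cat >> h.py <<'E'
def plan(*targets,cur=None):
    o=get_obs(); M=R.from_quat(o['eef_rot']).as_matrix(); p=np.array(o['tcp_pos']) if cur is None else np.array(cur)
    print('t',round(float(o['t']),2),'tcp',p.round(4),'rotx',M[:,0].round(3),'z',M[:,2].round(3),'w',round(float(o['width']),4),'F',np.round(o['force'],1))
    for t in targets: print(t,'-> mm',(M.T@(np.array(t)-p)*1000).round(1))
E
python3 - <<'E'
from h import *
plan((.5966,-.124,.15),cur=(.152,-.658,.231))
E
```

```text
t 0.55 tcp [ 0.152 -0.658  0.231] rotx [-0.  0. -1.] z [ 0.225 -0.974 -0.   ] w 0.0853 F [ 0.1  0.7 -0.1]
(0.5966, -0.124, 0.15) -> mm [  81.   553.3 -420.3]
```

Emit:
{"method": "move_arm", "body": {
  "rows": "0 0 0 0 25 -20 1;0 0 0 0 75 -57 1;0 0 0 81 553 -420 1;0 0 0 81 553 -420 1;0 0 0 81 553 -420 1;0 0 0 81 553 -420 1;0 0 0 81 553 -420 1;0 0 0 81 553 -420 1;0 0 0 81 553 -420 1;0 0 0 81 553 -420 1;0 0 0 81 553 -420 1;0 0 0 81 553 -420 1;0 0 0 81 553 -420 1;0 0 0 81 553 -420 1;0 0 0 81 553 -420 1;0 0 0 81 553 -420 1;0 0 0 81 553 -420 1"
}}

```text
t: 2.68
tcp_pos: [0.5959, -0.1249, 0.1505]
eef_rot: [0.441, 0.553, -0.441, 0.553]
force: [-0.0, 0.1, 0.3]
width: 0.0856
```

```bash
python3 - <<'E'
from h import *
o=get_obs(); save('wrist','w1.png'); m=camera_model('wrist'); print(m)
print(spot_in('pot_yellow_mid','wrist')[:2]); print(landmark_of('pot_yellow_mid','wrist')[:2])
plan((.5966,-.124,.026))
E
```

```text
{'K': array([[309.70691629,   0.        , 322.65354041],
       [  0.        , 309.70691629, 202.62058809],
       [  0.        ,   0.        ,   1.        ]]), 'hand_eye': array([[-9.68614628e-04, -3.12736342e-01,  9.49839482e-01,
        -1.43542636e-01],
       [-4.24368519e-04, -9.49839714e-01, -3.12736851e-01,
         7.97553899e-02],
       [ 9.99999441e-01, -7.06003463e-04,  7.87313183e-04,
         2.09618707e-04],
       [ 0.00000000e+00,  0.00000000e+00,  0.00000000e+00,
         1.00000000e+00]])}
[{'at': [450.1, 222.9], 'score': 0.86}, {'at': [323.7, 202.8], 'score': 0.65}]
[{'at': [449.1, 219.9], 'score': 0.66}]
t 2.83 tcp [ 0.5961 -0.1245  0.1504] rotx [ 0. -0. -1.] z [ 0.224 -0.975  0.   ] w 0.0854 F [-0.5 -0.2 -0.2]
(0.5966, -0.124, 0.026) -> mm [124.4   0.6  -0.4]
```

View pics/w1.png

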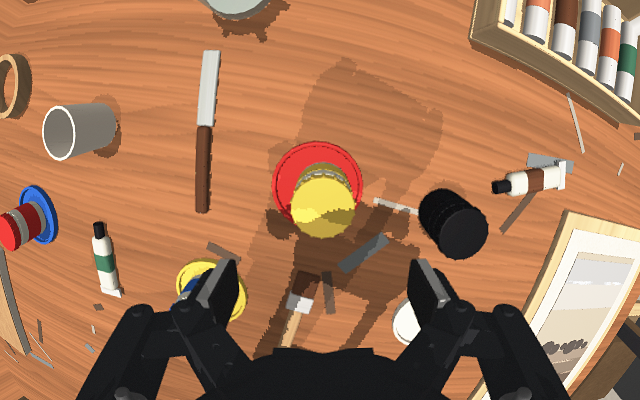

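The wrist picture shows the yellow lid at (323,207), on the red dish centred near (317,183), between the open fingers. I'll measure from it.

```bash
cat >> fit.py <<'E'
def wpose(o): 
    T=np.eye(4); T[:3,:3]=R.from_quat(o['eef_rot']).as_matrix(); T[:3,3]=o['tcp_pos']; return T
WM=None
def won(px,z,o):
    m=camera_model('wrist'); K=m['K']; T=wpose(o)@m['hand_eye']
    u=(np.array(px)-[K[0,2],K[1,2]])/[K[0,0],K[1,1]]; th=np.hypot(*u)
    d=np.array([u[0]/th*np.sin(th),u[1]/th*np.sin(th),np.cos(th)]) if th>1e-9 else np.array([0,0,1.])
    d=T[:3,:3]@d; c=T[:3,3]; return c+d*(z-c[2])/d[2]
def wproj(P,o):
    m=camera_model('wrist'); K=m['K']; T=np.linalg.inv(wpose(o)@m['hand_eye'])
    q=np.array(P)@T[:3,:3].T+T[:3,3]; th=np.arctan2(np.hypot(q[:,0],q[:,1]),q[:,2]); n=np.hypot(q[:,0],q[:,1])
    return np.c_[K[0,2]+K[0,0]*th*q[:,0]/n,K[1,2]+K[1,1]*th*q[:,1]/n]
def wcirc(c,z,r,o,n=48):
    a=np.linspace(0,2*np.pi,n,endpoint=False)
    return wproj(np.c_[c[0]+r*np.cos(a),c[1]+r*np.sin(a),np.full(n,z)],o)
def woverlay(fn,out,circs,o):
    im=cv2.imread('pics/'+fn)
    for c,z,r,k in circs: cv2.polylines(im,[wcirc(c,z,r,o).round().astype(int)],True,k,1)
    cv2.imwrite('pics/'+out,im)
E
python3 - <<'E'
from fit import *
o=get_obs()
print(won((323,207),.07,o),won((317,183),.01,o))
G=(0,255,0);Mg=(255,0,255)
woverlay('w1.png','w1o.png',[((.5966,-.123),.07,.025,G),((.5953,-.119),.01,.044,Mg),((.4444,-.0233),.01,.044,Mg),((.4446,-.019),.07,.025,G),((.4725,.2659),.01,.044,Mg),((.4689,.2703),.07,.025,G),((.6125,.141),.07,.027,G)],o)
E
```

```text
[ 0.59863774 -0.12457277  0.07      ] [ 0.60065102 -0.11840935  0.01      ]
```

View pics/w1o.png

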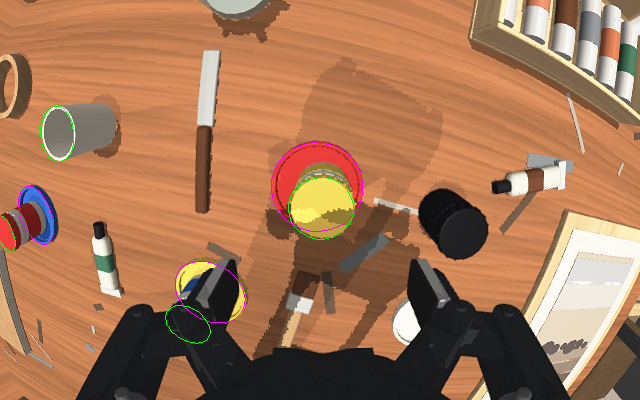

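Emit:
{"method": "move_arm", "body": {
  "rows": "0 0 0 30 1 0 1;0 0 0 70 1 0 1;0 0 0 105 1 0 1;0 0 0 122 1 0 1;0 0 0 126 1 0 1;0 0 0 126 1 0 1;0 0 0 126 1 0 0;0 0 0 126 1 0 0;0 0 0 126 1 0 0;0 0 0 126 1 0 0;0 0 0 126 1 0 0;0 0 0 126 1 0 0;0 0 0 126 1 0 0;0 0 0 126 1 0 0"
}}

```text
t: 4.58
tcp_pos: [0.5985, -0.1243, 0.0259]
eef_rot: [0.441, 0.552, -0.44, 0.554]
force: [0.0, -0.3, 5.9]
width: 0.0488
```

```bash
python3 - <<'E'
from fit import *
o=get_obs(); save('wrist','w2.png')
x,y,z=o['tcp_pos']
plan((x,y,.145),(.4635,-.2865,.145),(.4635,-.2865,z))
E
```

```text
t 4.62 tcp [ 0.5985 -0.1242  0.0258] rotx [ 0.003 -0.001 -1.   ] z [ 0.225 -0.974  0.001] w 0.0493 F [-0.4 -0.1  6.3]
(np.float64(0.5984878862968284), np.float64(-0.12425610669801028), 0.145) -> mm [-119.2    0.3    0.2]
(0.4635, -0.2865, 0.145) -> mm [-119.4 -167.7  127.9]
(0.4635, -0.2865, np.float64(0.025858048436455967)) -> mm [  -0.3 -168.   127.8]
```

View pics/w2.png

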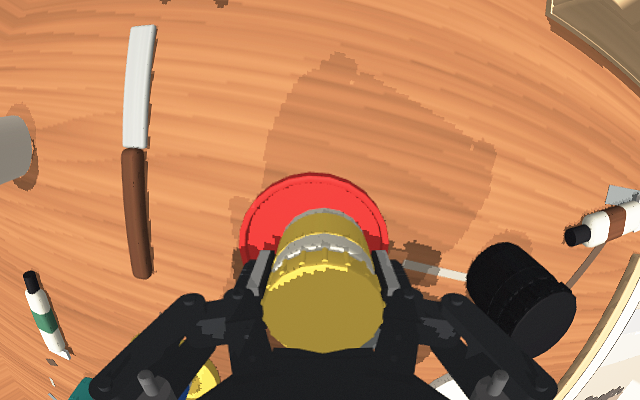

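Grasped: the pot is between the pads and the width is 49 mm, which matches 50. Now lift, carry and lower to just above the white dish.

Emit:
{"method": "move_arm", "body": {
  "rows": "0 0 0 -10 0 0 0;0 0 0 -40 0 0 0;0 0 0 -80 0 0 0;0 0 0 -110 -8 6 0;0 0 0 -120 -35 27 0;0 0 0 -120 -65 50 0;0 0 0 -120 -97 74 0;0 0 0 -120 -130 99 0;0 0 0 -120 -155 118 0;0 0 0 -115 -166 127 0;0 0 0 -90 -168 128 0;0 0 0 -55 -168 128 0;0 0 0 -25 -168 128 0;0 0 0 -10 -168 128 0;0 0 0 -5 -168 128 0;0 0 0 -5 -168 128 0"
}}

```text
t: 6.62
tcp_pos: [0.4628, -0.2865, 0.0297]
eef_rot: [0.44, 0.553, -0.44, 0.554]
force: [0.1, 0.2, -2.1]
width: 0.0489
```

```bash
python3 - <<'E'
from fit import *
o=get_obs(); save('wrist','w3.png'); plan()
E
```

```text
t 6.67 tcp [ 0.4632 -0.2868  0.0303] rotx [ 0.002 -0.001 -1.   ] z [ 0.225 -0.974  0.001] w 0.0489 F [ 0.2 -0.6 -1.7]
```

View pics/w3.png

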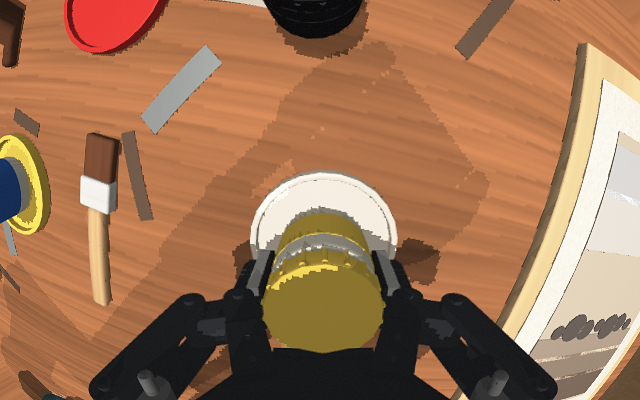

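Emit:
{"method": "move_arm", "body": {
  "rows": "0 0 0 1.5 0 0 0;0 0 0 3 0 0 0;0 0 0 4 0 0 0;0 0 0 4.5 0 0 0;0 0 0 4.5 0 0 0"
}}

```text
t: 7.3
tcp_pos: [0.4624, -0.2866, 0.0258]
eef_rot: [0.44, 0.553, -0.44, 0.553]
force: [-2.6, 0.9, 6.6]
width: 0.0489
```

Contact (about 7 N up): release and rise.

Emit:
{"method": "move_arm", "body": {
  "rows": "0 0 0 0 0 0 0.65;0 0 0 0 0 0 0.75;0 0 0 0 0 0 1;0 0 0 0 0 0 1;0 0 0 0 0 0 1;0 0 0 -20 0 0 1;0 0 0 -60 0 0 1;0 0 0 -110 0 0 1;0 0 0 -130 0 0 1;0 0 0 -130 0 0 1"
}}

```text
t: 8.55
tcp_pos: [0.4637, -0.2874, 0.1571]
eef_rot: [0.44, 0.552, -0.44, 0.555]
force: [0.0, 0.0, 0.5]
width: 0.0852
```

```bash
python3 - <<'E'
from fit import *
o=get_obs(); save('wrist','w4.png'); print(won((323,207),.07,o))
plan((.4695,.2695,.155))
G=(0,255,0);Mg=(255,0,255)
woverlay('w4.png','w4o.png',[((.4635,-.2865),.07,.025,G),((.4635,-.2865),.01,.044,Mg)],o)
E
```

```text
[ 0.46438814 -0.28825196  0.07      ]
t 8.6 tcp [ 0.4625 -0.2866  0.1552] rotx [ 0.001 -0.001 -1.   ] z [ 0.225 -0.974  0.001] w 0.0854 F [ 0.4 -0.4 -0.8]
(0.4695, 0.2695, 0.155) -> mm [-3.000e-01  1.318e+02 -5.403e+02]
```

View pics/w4o.png

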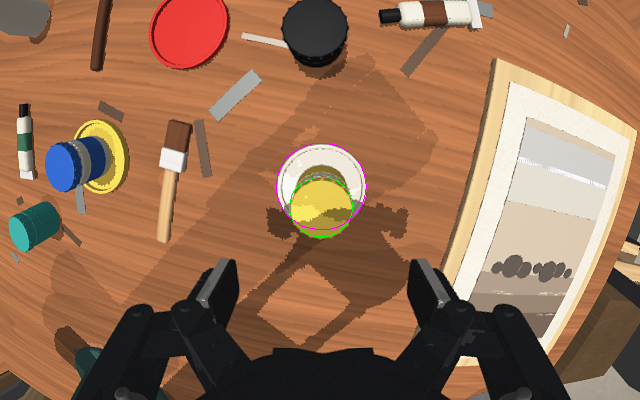

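The yellow pot stands upright inside the white rim, lid at (322,207). Next, the red pot.

Emit:
{"method": "move_arm", "body": {
  "rows": "0 0 0 0 6 -25 1;0 0 0 0 20 -80 1;0 0 0 0 132 -540 1;0 0 0 0 132 -540 1;0 0 0 0 132 -540 1;0 0 0 0 132 -540 1;0 0 0 0 132 -540 1;0 0 0 0 132 -540 1;0 0 0 0 132 -540 1;0 0 0 0 132 -540 1;0 0 0 0 132 -540 1;0 0 0 0 132 -540 1;0 0 0 0 132 -540 1;0 0 0 0 132 -540 1;0 0 0 0 132 -540 1;0 0 0 0 132 -540 1"
}}

```text
t: 10.6
tcp_pos: [0.4696, 0.2691, 0.155]
eef_rot: [0.441, 0.553, -0.44, 0.553]
force: [-0.3, 0.0, -0.0]
width: 0.0855
```

```bash
python3 - <<'E'
from fit import *
o=get_obs(); save('wrist','w5.png'); print(won((323,207),.07,o)); print(o['joint_pos'].round(2))
plan((.4695,.2695,.024))
G=(0,255,0);Mg=(255,0,255)
woverlay('w5.png','w5o.png',[((.4695,.2695),.07,.025,G),((.4725,.265),.01,.044,Mg),((.6125,.141),.07,.027,G)],o)
E
```

```text
[0.47069548 0.26870575 0.07      ]
[ 0.47  0.07  1.97 -0.    1.1   1.82]
t 10.65 tcp [0.4696 0.2693 0.155 ] rotx [ 0.  0. -1.] z [ 0.224 -0.974 -0.   ] w 0.0855 F [-0.1 -0.1  0.5]
(0.4695, 0.2695, 0.024) -> mm [ 1.31e+02 -1.00e-01 -2.00e-01]
```

View pics/w5o.png

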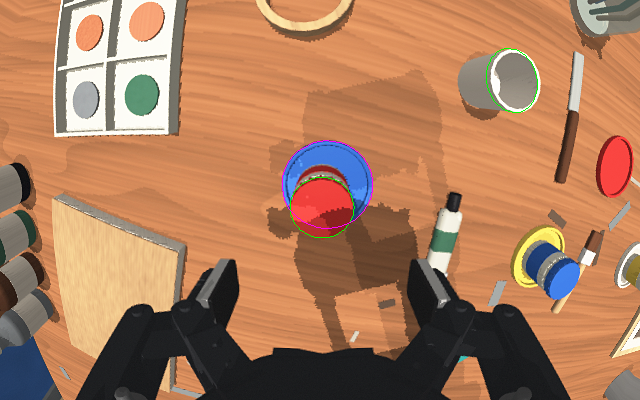

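The red lid is at (322,208) with the circles on the rims, so the positions are within 1–2 mm. Descend and grip.

Emit:
{"method": "move_arm", "body": {
  "rows": "0 0 0 30 0 0 1;0 0 0 70 0 0 1;0 0 0 108 0 0 1;0 0 0 127 1 0 1;0 0 0 131 1 0 1;0 0 0 131 1 0 1;0 0 0 131 1 0 0;0 0 0 131 1 0 0;0 0 0 131 1 0 0;0 0 0 131 1 0 0;0 0 0 131 1 0 0;0 0 0 131 1 0 0;0 0 0 131 1 0 0;0 0 0 131 1 0 0"
}}

```text
t: 12.4
tcp_pos: [0.4717, 0.2704, 0.0253]
eef_rot: [0.441, 0.553, -0.439, 0.554]
force: [0.2, -1.1, 6.2]
width: 0.0489
```

```bash
python3 - <<'E'
from fit import *
plan((.5975,-.119,.024),cur=(.4700,.2697,.024))
E
```

```text
t 12.4 tcp [0.47   0.2697 0.024 ] rotx [ 0.003  0.001 -1.   ] z [ 0.225 -0.974 -0.001] w 0.0489 F [ 0.2 -1.1  6.2]
(0.5975, -0.119, 0.024) -> mm [-2.000e-01  3.680e+01  4.074e+02]
```

Emit:
{"method": "move_arm", "body": {
  "rows": "0 0 0 -10 0 0 0;0 0 0 -40 0 0 0;0 0 0 -80 0 0 0;0 0 0 -110 1 8 0;0 0 0 -120 3 30 0;0 0 0 -120 6 65 0;0 0 0 -120 10 110 0;0 0 0 -120 14 155 0;0 0 0 -120 18 200 0;0 0 0 -120 22 245 0;0 0 0 -120 26 290 0;0 0 0 -120 30 335 0;0 0 0 -120 34 373 0;0 0 0 -120 36 398 0;0 0 0 -115 37 406 0;0 0 0 -95 37 407 0;0 0 0 -60 37 407 0;0 0 0 -30 37 407 0;0 0 0 -10 37 407 0;0 0 0 -5 37 407 0"
}}

```text
t: 14.9
tcp_pos: [0.596, -0.1172, 0.0263]
eef_rot: [0.439, 0.555, -0.441, 0.552]
force: [0.2, 1.1, -1.7]
width: 0.049
```

```bash
python3 - <<'E'
from fit import *
o=get_obs(); save('wrist','w6.png'); plan()
E
```

```text
t 14.95 tcp [ 0.5968 -0.1176  0.027 ] rotx [-0.003  0.001 -1.   ] z [ 0.226 -0.974 -0.001] w 0.0488 F [-0.2 -0.2 -2.2]
```

View pics/w6.png

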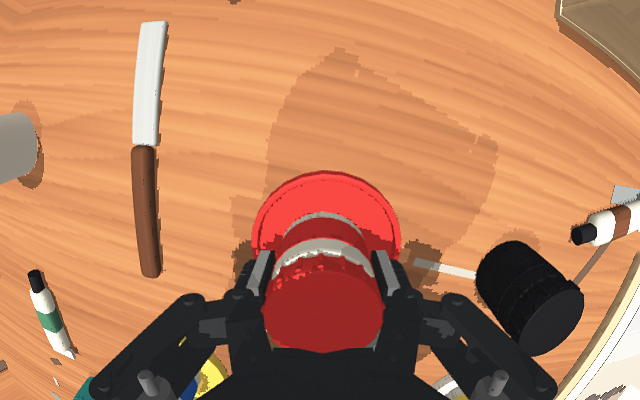

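Emit:
{"method": "move_arm", "body": {
  "rows": "0 0 0 1 0 0 0;0 0 0 2 0 0 0;0 0 0 3 0 0 0;0 0 0 3.5 0 0 0;0 0 0 3.5 0 0 0"
}}

```text
t: 15.58
tcp_pos: [0.598, -0.1186, 0.0254]
eef_rot: [0.44, 0.553, -0.44, 0.553]
force: [-0.3, -0.5, -1.5]
width: 0.0489
```

Emit:
{"method": "move_arm", "body": {
  "rows": "0 0 0 0.7 0 0 0;0 0 0 1.4 0 0 0;0 0 0 1.4 0 0 0"
}}

```text
t: 15.95
tcp_pos: [0.598, -0.1187, 0.0254]
eef_rot: [0.44, 0.553, -0.44, 0.553]
force: [-4.3, -0.0, 7.9]
width: 0.0489
```

Emit:
{"method": "move_arm", "body": {
  "rows": "0 0 0 0 0 0 0.65;0 0 0 0 0 0 0.75;0 0 0 0 0 0 1;0 0 0 0 0 0 1;0 0 0 0 0 0 1;0 0 0 -20 0 0 1;0 0 0 -60 0 0 1;0 0 0 -110 0 0 1;0 0 0 -130 0 0 1;0 0 0 -130 0 0 1"
}}

```text
t: 17.2
tcp_pos: [0.5996, -0.119, 0.1568]
eef_rot: [0.441, 0.552, -0.439, 0.555]
force: [0.6, 0.4, -0.1]
width: 0.0857
```

```bash
python3 - <<'E'
from fit import *
o=get_obs(); save('wrist','w7.png'); 
plan((.446,-.021,.155))
G=(0,255,0);Mg=(255,0,255)
woverlay('w7.png','w7o.png',[((.598,-.119),.07,.025,G),((.598,-.119),.01,.044,Mg)],o)
E
```

```text
t 17.25 tcp [ 0.5981 -0.1186  0.1544] rotx [ 0.001 -0.    -1.   ] z [ 0.225 -0.974  0.001] w 0.0851 F [-0.3  0.7  0.5]
(0.446, -0.021, 0.155) -> mm [  -0.8 -126.3 -129.3]
```

View pics/w7o.png

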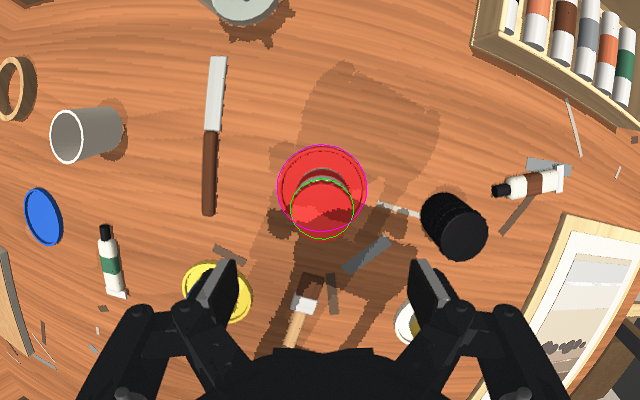

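The red pot is centred on the red dish (322,208). Next, the blue pot.

Emit:
{"method": "move_arm", "body": {
  "rows": "0 0 0 0 -20 -20 1;0 0 0 0 -55 -56 1;0 0 0 0 -90 -92 1;0 0 0 0 -115 -118 1;0 0 0 0 -126 -129 1;0 0 0 0 -126 -129 1;0 0 0 0 -126 -129 1"
}}

```text
t: 18.12
tcp_pos: [0.4472, -0.0217, 0.1538]
eef_rot: [0.44, 0.553, -0.44, 0.554]
force: [0.2, 1.0, 0.1]
width: 0.0856
```

```bash
python3 - <<'E'
from fit import *
o=get_obs(); save('wrist','w8.png'); print(won((323,207),.07,o))
plan((.446,-.021,.024))
G=(0,255,0);Mg=(255,0,255)
woverlay('w8.png','w8o.png',[((.446,-.021),.07,.025,G),((.446,-.0245),.01,.044,Mg)],o)
E
```

```text
[ 0.44868512 -0.02204952  0.07      ]
t 18.18 tcp [ 0.4473 -0.0218  0.1539] rotx [ 0.001 -0.    -1.   ] z [ 0.224 -0.974  0.   ] w 0.0853 F [ 0.2 -0.1 -0.3]
(0.446, -0.021, 0.024) -> mm [129.9  -1.2  -1.1]
```

View pics/w8o.png

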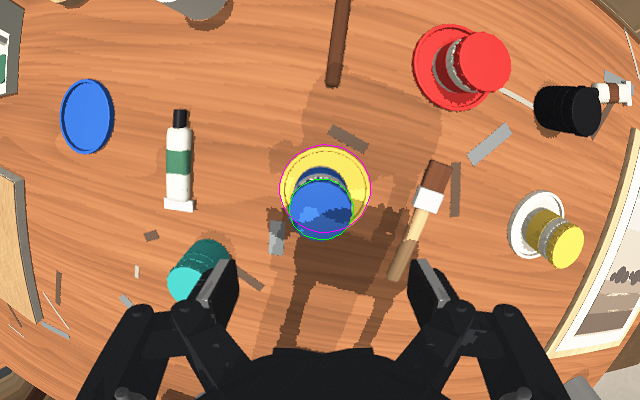

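Emit:
{"method": "move_arm", "body": {
  "rows": "0 0 0 30 0 0 1;0 0 0 70 0 0 1;0 0 0 108 0 0 1;0 0 0 126 0 0 1;0 0 0 130 0 0 1;0 0 0 130 0 0 1;0 0 0 130 0 0 0;0 0 0 130 0 0 0;0 0 0 130 0 0 0;0 0 0 130 0 0 0;0 0 0 130 0 0 0;0 0 0 130 0 0 0;0 0 0 130 0 0 0;0 0 0 130 0 0 0"
}}

```text
t: 19.92
tcp_pos: [0.4475, -0.0213, 0.0252]
eef_rot: [0.441, 0.553, -0.44, 0.554]
force: [-0.2, 0.5, 5.9]
width: 0.0489
```

```bash
python3 - <<'E'
from fit import *
plan((.473,.265,.024),cur=(.447,-.0215,.024))
E
```

```text
t 19.93 tcp [ 0.447  -0.0215  0.024 ] rotx [ 0.003 -0.    -1.   ] z [ 0.225 -0.974  0.001] w 0.0489 F [-0.2  0.5  5.9]
(0.473, 0.265, 0.024) -> mm [   0.    89.8 -273.3]
```

Emit:
{"method": "move_arm", "body": {
  "rows": "0 0 0 -10 0 0 0;0 0 0 -40 0 0 0;0 0 0 -80 0 0 0;0 0 0 -110 2 -7 0;0 0 0 -120 9 -27 0;0 0 0 -120 20 -60 0;0 0 0 -120 33 -100 0;0 0 0 -120 46 -140 0;0 0 0 -120 59 -180 0;0 0 0 -120 72 -219 0;0 0 0 -120 82 -250 0;0 0 0 -120 88 -268 0;0 0 0 -115 90 -273 0;0 0 0 -95 90 -273 0;0 0 0 -60 90 -273 0;0 0 0 -30 90 -273 0;0 0 0 -10 90 -273 0;0 0 0 -5 90 -273 0;0 0 0 -4 90 -273 0"
}}

```text
t: 22.3
tcp_pos: [0.4726, 0.2644, 0.0279]
eef_rot: [0.44, 0.553, -0.441, 0.553]
force: [-0.3, 0.0, -0.7]
width: 0.049
```

```bash
python3 - <<'E'
from fit import *
o=get_obs(); save('wrist','w9.png'); plan()
E
```

```text
t 22.35 tcp [0.473  0.2648 0.0284] rotx [ 0.001  0.    -1.   ] z [ 0.224 -0.975 -0.   ] w 0.0488 F [ 0.6  0.1 -2.5]
```

View pics/w9.png

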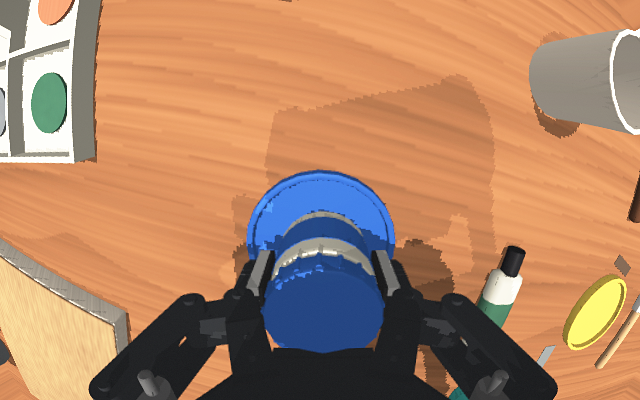

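Centred over the blue dish (320,215). Lower to contact.

Emit:
{"method": "move_arm", "body": {
  "rows": "0 0 0 1 0 0 0;0 0 0 2 0 0 0;0 0 0 3 0 0 0;0 0 0 3.7 0 0 0;0 0 0 3.7 0 0 0"
}}

```text
t: 22.98
tcp_pos: [0.4728, 0.2652, 0.0252]
eef_rot: [0.44, 0.553, -0.44, 0.553]
force: [-2.8, -1.3, 5.6]
width: 0.0486
```

Emit:
{"method": "move_arm", "body": {
  "rows": "0 0 0 0 0 0 0.65;0 0 0 0 0 0 0.75;0 0 0 0 0 0 1;0 0 0 0 0 0 1;0 0 0 0 0 0 1;0 0 0 -20 0 0 1;0 0 0 -60 0 0 1;0 0 0 -110 0 0 1;0 0 0 -130 0 0 1;0 0 0 -130 0 0 1"
}}

```text
t: 24.22
tcp_pos: [0.4741, 0.2658, 0.1565]
eef_rot: [0.442, 0.553, -0.439, 0.554]
force: [0.4, 0.3, -0.0]
width: 0.0853
```

```bash
python3 - <<'E'
from fit import *
o=get_obs(); save('wrist','w10.png'); 
plan((.4635,-.287,.155))
G=(0,255,0);Mg=(255,0,255)
woverlay('w10.png','w10o.png',[((.473,.265),.07,.025,G),((.473,.265),.01,.044,Mg),((.6125,.141),.07,.027,G)],o)
E
```

```text
t 24.27 tcp [0.4728 0.2652 0.1546] rotx [ 0.001  0.001 -1.   ] z [ 0.225 -0.974 -0.   ] w 0.0856 F [-0.2 -0.5 -0.5]
(0.4635, -0.287, 0.155) -> mm [  -0.8 -133.3  536. ]
```

View pics/w10o.png

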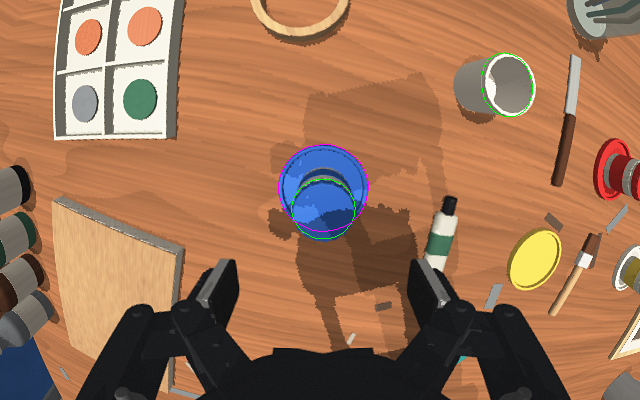

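The blue pot is home, at (323,207). Back to the yellow pot on the white dish.

Emit:
{"method": "move_arm", "body": {
  "rows": "0 0 0 0 -6 25 1;0 0 0 0 -20 80 1;0 0 0 0 -133 536 1;0 0 0 0 -133 536 1;0 0 0 0 -133 536 1;0 0 0 0 -133 536 1;0 0 0 0 -133 536 1;0 0 0 0 -133 536 1;0 0 0 0 -133 536 1;0 0 0 0 -133 536 1;0 0 0 0 -133 536 1;0 0 0 0 -133 536 1;0 0 0 0 -133 536 1;0 0 0 0 -133 536 1;0 0 0 0 -133 536 1;0 0 0 0 -133 536 1"
}}

```text
t: 26.28
tcp_pos: [0.4636, -0.2868, 0.1544]
eef_rot: [0.44, 0.553, -0.44, 0.554]
force: [0.1, -0.1, -0.5]
width: 0.0854
```

```bash
python3 - <<'E'
from fit import *
o=get_obs(); save('wrist','w11.png'); 
plan((.4635,-.287,.024))
G=(0,255,0);Mg=(255,0,255)
woverlay('w11.png','w11o.png',[((.4635,-.287),.07,.025,G),((.4635,-.287),.01,.044,Mg),((.446,-.0245),.01,.044,Mg)],o)
E
```

```text
t 26.32 tcp [ 0.4636 -0.2869  0.1544] rotx [ 0. -0. -1.] z [ 0.225 -0.974  0.   ] w 0.0852 F [-0.8 -0.9 -1.1]
(0.4635, -0.287, 0.024) -> mm [ 1.304e+02 -1.000e-01 -0.000e+00]
```

View pics/w11o.png

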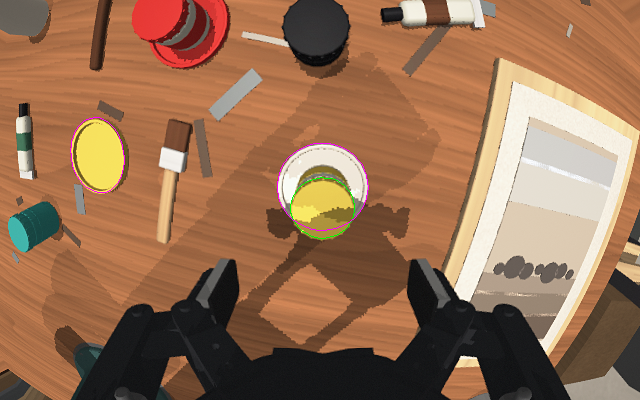

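Aligned: the yellow lid is at (322,208) and the yellow dish circle fits at (100,156). Grip.

Emit:
{"method": "move_arm", "body": {
  "rows": "0 0 0 30 0 0 1;0 0 0 70 0 0 1;0 0 0 108 0 0 1;0 0 0 126 0 0 1;0 0 0 130 0 0 1;0 0 0 130 0 0 1;0 0 0 130 0 0 0;0 0 0 130 0 0 0;0 0 0 130 0 0 0;0 0 0 130 0 0 0;0 0 0 130 0 0 0;0 0 0 130 0 0 0;0 0 0 130 0 0 0;0 0 0 130 0 0 0"
}}

```text
t: 28.08
tcp_pos: [0.4645, -0.2878, 0.0256]
eef_rot: [0.44, 0.553, -0.44, 0.554]
force: [-0.3, -0.4, 6.1]
width: 0.0489
```

```bash
python3 - <<'E'
from fit import *
plan((.446,-.024,.0243),cur=(.4635,-.287,.0243))
E
```

```text
t 28.07 tcp [ 0.4635 -0.287   0.0243] rotx [ 0.002 -0.001 -1.   ] z [ 0.225 -0.974  0.002] w 0.0489 F [-0.3 -0.4  6.1]
(0.446, -0.024, 0.0243) -> mm [  -0.4   42.1 -260.2]
```

Emit:
{"method": "move_arm", "body": {
  "rows": "0 0 0 -10 0 0 0;0 0 0 -40 0 0 0;0 0 0 -80 0 0 0;0 0 0 -110 1 -7 0;0 0 0 -120 5 -27 0;0 0 0 -120 10 -60 0;0 0 0 -120 16 -100 0;0 0 0 -120 22 -138 0;0 0 0 -120 28 -176 0;0 0 0 -120 34 -212 0;0 0 0 -120 39 -240 0;0 0 0 -120 41 -255 0;0 0 0 -115 42 -260 0;0 0 0 -95 42 -260 0;0 0 0 -60 42 -260 0;0 0 0 -30 42 -260 0;0 0 0 -10 42 -260 0;0 0 0 -5 42 -260 0;0 0 0 -4 42 -260 0"
}}

```text
t: 30.45
tcp_pos: [0.4459, -0.0248, 0.0281]
eef_rot: [0.44, 0.553, -0.441, 0.553]
force: [-0.1, -0.7, -1.7]
width: 0.0493
```

```bash
python3 - <<'E'
from fit import *
o=get_obs(); save('wrist','w12.png'); plan()
E
```

```text
t 30.5 tcp [ 0.4464 -0.0247  0.0285] rotx [ 0.001 -0.    -1.   ] z [ 0.224 -0.975  0.   ] w 0.0488 F [-0.7  0.1 -1.9]
```

View pics/w12.png

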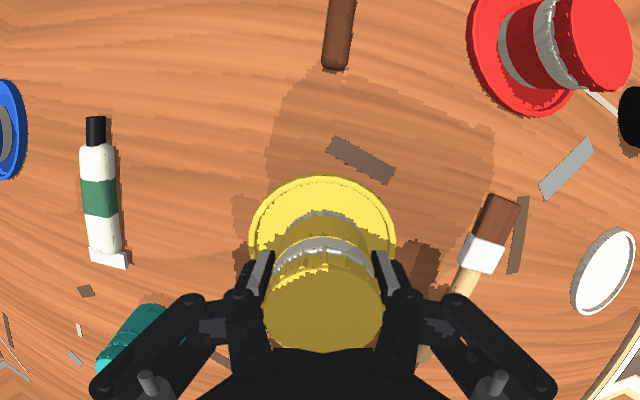

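Centred over the yellow dish (322,220). Lower to contact.

Emit:
{"method": "move_arm", "body": {
  "rows": "0 0 0 1 0 0 0;0 0 0 2 0 0 0;0 0 0 3 0 0 0;0 0 0 3.7 0 0 0;0 0 0 3.7 0 0 0"
}}

```text
t: 31.12
tcp_pos: [0.4463, -0.0244, 0.0256]
eef_rot: [0.44, 0.553, -0.44, 0.554]
force: [-4.2, 0.7, 8.1]
width: 0.0492
```

Emit:
{"method": "move_arm", "body": {
  "rows": "0 0 0 0 0 0 0.65;0 0 0 0 0 0 0.75;0 0 0 0 0 0 1;0 0 0 0 0 0 1;0 0 0 0 0 0 1;0 0 0 -20 0 0 1;0 0 0 -60 0 0 1;0 0 0 -110 0 0 1;0 0 0 -130 0 0 1;0 0 0 -130 0 0 1"
}}

```text
t: 32.38
tcp_pos: [0.4476, -0.0245, 0.1565]
eef_rot: [0.441, 0.552, -0.439, 0.555]
force: [0.1, 0.2, 0.3]
width: 0.0853
```

```bash
python3 - <<'E'
from fit import *
o=get_obs(); save('wrist','w13.png'); 
plan((.6125,.141,.155))
G=(0,255,0);Mg=(255,0,255)
woverlay('w13.png','w13o.png',[((.446,-.0245),.07,.025,G),((.446,-.0245),.01,.044,Mg)],o)
E
```

```text
t 32.42 tcp [ 0.4462 -0.0244  0.1548] rotx [ 0.001 -0.    -1.   ] z [ 0.225 -0.974  0.   ] w 0.0853 F [-0.6 -0.1 -0.4]
(0.6125, 0.141, 0.155) -> mm [   0.   199.2 -123.8]
```

View pics/w13o.png

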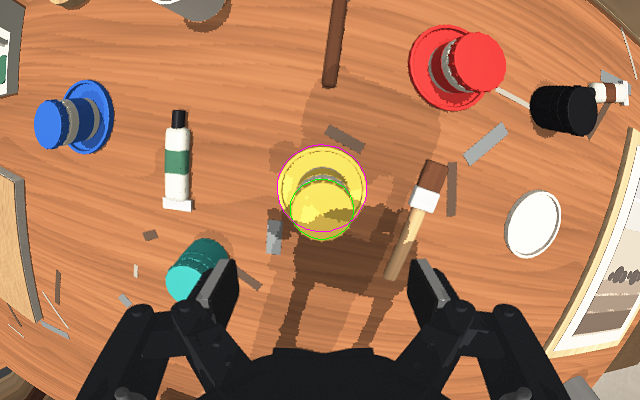

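All three pots are home. Now the cup.

Emit:
{"method": "move_arm", "body": {
  "rows": "0 0 0 0 25 -16 1;0 0 0 0 65 -41 1;0 0 0 0 110 -69 1;0 0 0 0 155 -97 1;0 0 0 0 185 -115 1;0 0 0 0 199 -124 1;0 0 0 0 199 -124 1;0 0 0 0 199 -124 1"
}}

```text
t: 33.42
tcp_pos: [0.6106, 0.1402, 0.1536]
eef_rot: [0.44, 0.554, -0.441, 0.553]
force: [-0.1, 0.2, -0.1]
width: 0.0855
```

```bash
python3 - <<'E'
from fit import *
o=get_obs(); save('wrist','w14.png'); 
plan((.6125,.141,.155))
print(landmark_of('cup_mid','wrist')[:2])
G=(0,255,0);Mg=(255,0,255)
woverlay('w14.png','w14o.png',[((.6125,.141),.07,.027,G),((.6125,.141),.0,.026,Mg)],o)
E
```

```text
t 33.48 tcp [0.6107 0.1401 0.154 ] rotx [-0.001 -0.001 -1.   ] z [ 0.224 -0.975  0.   ] w 0.0855 F [-0.7 -0.6  0. ]
(0.6125, 0.141, 0.155) -> mm [-1.   1.9 -0.5]
[{'at': [323.2, 191.6], 'score': 0.56}]
```

View pics/w14o.png

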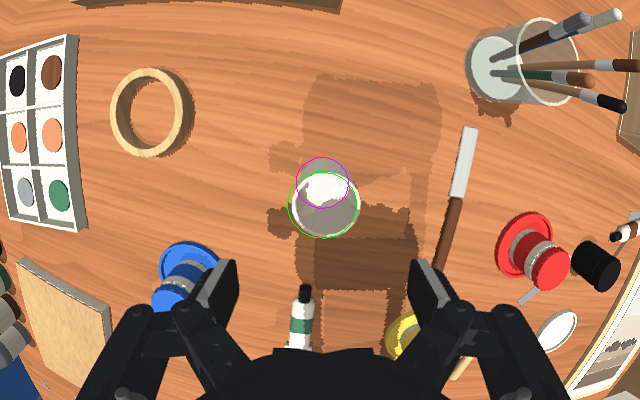

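The cup rim is at (324,205) and matches the circle to about 1 mm. Descend and grip.

Emit:
{"method": "move_arm", "body": {
  "rows": "0 0 0 30 0 0 1;0 0 0 70 0 0 1;0 0 0 108 0 0 1;0 0 0 126 0 0 1;0 0 0 130 0 0 1;0 0 0 130 0 0 1;0 0 0 130 0 0 0;0 0 0 130 0 0 0;0 0 0 130 0 0 0;0 0 0 130 0 0 0;0 0 0 130 0 0 0;0 0 0 130 0 0 0;0 0 0 130 0 0 0;0 0 0 130 0 0 0"
}}

```text
t: 35.28
tcp_pos: [0.6136, 0.1415, 0.0265]
eef_rot: [0.441, 0.553, -0.439, 0.554]
force: [-0.5, 0.4, 5.6]
width: 0.0531
```

```bash
python3 - <<'E'
from fit import *
plan((.4635,-.287,.0283),cur=(.612,.1408,.0243))
E
```

```text
t 35.27 tcp [0.612  0.1408 0.0243] rotx [ 0.003  0.001 -1.   ] z [ 0.225 -0.974  0.   ] w 0.0531 F [-0.5  0.4  5.6]
(0.4635, -0.287, 0.0283) -> mm [  -4.8 -240.9  383.4]
```

Emit:
{"method": "move_arm", "body": {
  "rows": "0 0 0 -10 0 0 0;0 0 0 -40 0 0 0;0 0 0 -80 0 0 0;0 0 0 -110 -4 6 0;0 0 0 -125 -16 25 0;0 0 0 -125 -35 56 0;0 0 0 -125 -59 94 0;0 0 0 -125 -83 132 0;0 0 0 -125 -107 170 0;0 0 0 -125 -131 208 0;0 0 0 -125 -155 246 0;0 0 0 -125 -179 284 0;0 0 0 -125 -203 322 0;0 0 0 -125 -223 355 0;0 0 0 -125 -236 376 0;0 0 0 -125 -241 383 0;0 0 0 -125 -241 383 0;0 0 0 -125 -241 383 0"
}}

```text
t: 37.52
tcp_pos: [0.4631, -0.2852, 0.1492]
eef_rot: [0.44, 0.554, -0.44, 0.553]
force: [-0.4, 1.2, -1.4]
width: 0.0529
```

```bash
python3 - <<'E'
from fit import *
o=get_obs(); save('wrist','w15.png'); plan((.4635,-.287,.035))
E
```

```text
t 37.58 tcp [ 0.4633 -0.2852  0.1493] rotx [-0.     0.001 -1.   ] z [ 0.226 -0.974 -0.001] w 0.0528 F [-0.2  0.9 -1. ]
(0.4635, -0.287, 0.035) -> mm [114.3  -0.2   1.9]
```

View pics/w15.png

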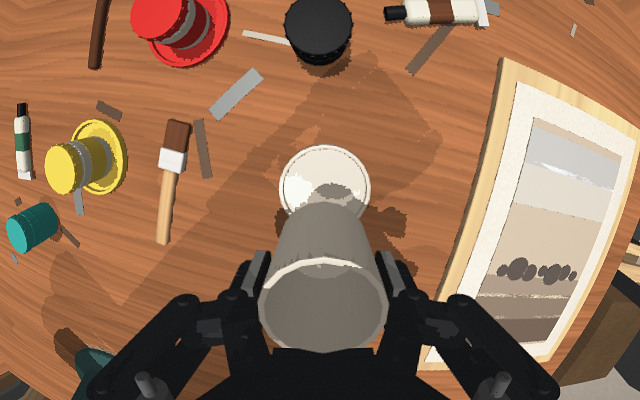

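The cup is held and the white dish is at (324,187) ahead of it. Lower.

Emit:
{"method": "move_arm", "body": {
  "rows": "0 0 0 10 0 1 0;0 0 0 35 0 2 0;0 0 0 65 0 2 0;0 0 0 95 0 2 0;0 0 0 110 0 2 0;0 0 0 115 0 2 0;0 0 0 116 0 2 0;0 0 0 116 0 2 0"
}}

```text
t: 38.58
tcp_pos: [0.4645, -0.2887, 0.0346]
eef_rot: [0.44, 0.553, -0.44, 0.554]
force: [-0.3, 0.1, -1.8]
width: 0.053
```

```bash
python3 - <<'E'
from fit import *
o=get_obs(); save('wrist','w16.png'); plan()
E
```

```text
t 38.62 tcp [ 0.4645 -0.2887  0.0346] rotx [ 0.002 -0.001 -1.   ] z [ 0.225 -0.974  0.002] w 0.0532 F [ 0.1  0.4 -0.1]
```

View pics/w16.png

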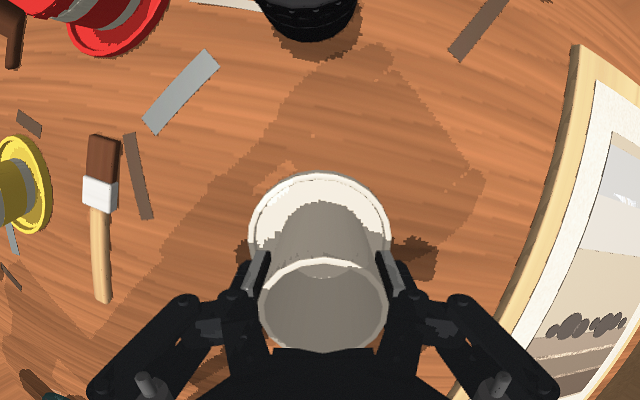

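Emit:
{"method": "move_arm", "body": {
  "rows": "0 0 0 1 0 0 0;0 0 0 2 0 0 0;0 0 0 3 0 0 0;0 0 0 3.7 0 0 0;0 0 0 3.7 0 0 0"
}}

```text
t: 39.25
tcp_pos: [0.4637, -0.2882, 0.0305]
eef_rot: [0.44, 0.553, -0.44, 0.553]
force: [-1.1, 0.9, 4.8]
width: 0.0532
```

Contact at the expected height (0.0305 m). Release.

Emit:
{"method": "move_arm", "body": {
  "rows": "0 0 0 0 0 0 0.68;0 0 0 0 0 0 0.78;0 0 0 0 0 0 1;0 0 0 0 0 0 1;0 0 0 0 0 0 1;0 0 0 -20 0 0 1;0 0 0 -60 0 0 1;0 0 0 -110 0 0 1;0 0 0 -160 0 0 1;0 0 0 -180 0 0 1;0 0 0 -180 0 0 1"
}}

```text
t: 40.62
tcp_pos: [0.465, -0.289, 0.2122]
eef_rot: [0.44, 0.552, -0.44, 0.555]
force: [-0.2, -0.3, -0.9]
width: 0.0854
```

```bash
python3 - <<'E'
from fit import *
o=get_obs(); save('wrist','w17.png'); save('scene','s17.png'); save('top','t17.png'); plan()
a=cv2.imread('pics/w17.png');b=cv2.imread('pics/s17.png');c=cv2.imread('pics/t17.png')
cv2.imwrite('pics/o17.png',np.vstack([b[120:320,100:520],c[60:330,140:560]]))
E
```

```text
t 40.77 tcp [ 0.4627 -0.2875  0.208 ] rotx [-0.002  0.002 -1.   ] z [ 0.225 -0.974 -0.002] w 0.0858 F [-0.3 -0.1 -0.7]
```

View pics/w17.png

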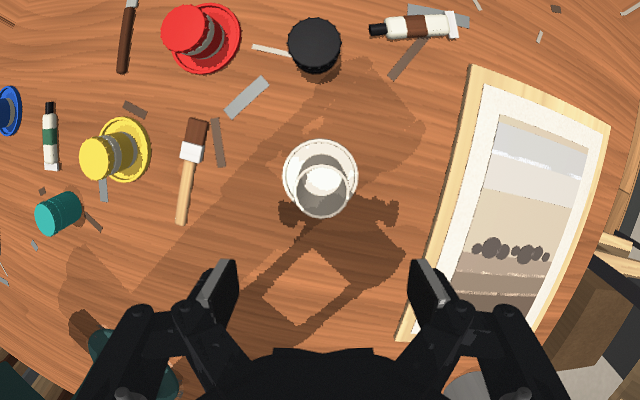

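View pics/o17.png

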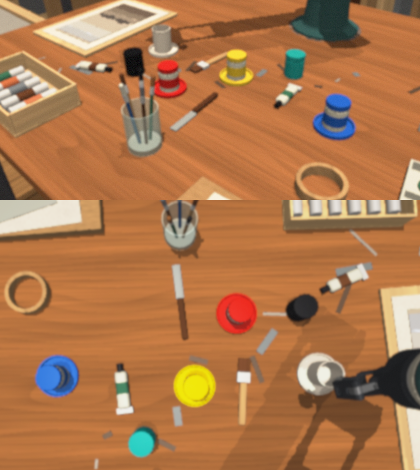

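The pictures show each pot upright on its own dish, the cup on the white dish (320,190 in the wrist view), and the jar of brushes where it was. The gripper is clear, so I'm handing in.

```bash
python3 -c "
from bench import hand_in; print(hand_in())"
```

```text
the job is handed in; nothing more can be done
None
```

The job is done and handed in at about 41 s of the 120 s limit. All three pots are on their own dishes, and the rinse cup is on the white dish.

- **Order:** I moved yellow to white (parking it), then red to red, blue to blue and yellow to yellow. The cup went onto the white dish last.
- **Setting down:** Each piece was lowered until the wrist felt light contact, about 5–8 N, and only then released.
- **Last checks:** The final wrist, scene and top pictures show every piece upright inside its rim. The gripper was open and clear, and the jar of brushes had not moved.
- **Disagreements:**
  - The network first gave the black pot as the best match for yellow and scored the turquoise pot slightly above the blue one. I rejected both by colour.
  - The top and wrist cameras differed by up to about 5 mm on where the red dish was. I used a value in between, and the red pot ended up centred on the dish in the wrist picture.

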